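# Sort washed mouthpieces by plating into their trays, standing on the rim

### The job

Three washed mouthpieces lie on the white board: sort them into the two wooden trays by colour, each into the tray where a mouthpiece of the same plating (silver or gold) already stands. Stand each one upright on its wide rim on the tray's felt, shank up, set down gently and not dropped. Leave the two mouthpieces already in the trays standing where they are, and do not disturb the glass dish or the mallet.

Things in the scene. Friction and masses are not known exactly. Their poses are not given: they have to be found in the camera images.
- silver_a: Silver-plated low-brass mouthpiece, 96 mm long, 0.23 kg: rim 46 mm across, cup 40 mm across, narrowing from 20 mm off the rim to a shank 15.6 mm across at 45 mm and 13.2 mm at its end. Origin at the centre of the rim's face; z axis along it from the rim to the shank's end. Lies on the board on rim and shank end, so its axis slopes 10 degrees down towards the shank.
- silver_b: Silver-plated mouthpiece, same shape, frame and lying start as silver_a. All three lie with the shank pointing to -y, towards the trays, or turned from there up to 45 degrees to +x. Set on the edge of its rim and let go, such a mouthpiece rocks back upright from a lean of 20 degrees or less; beyond 35 degrees it may topple.
- gold: Gold-plated (yellow) mouthpiece, same shape, frame and lying start as silver_a.
- kept_silver: Silver-plated mouthpiece of the same shape and frame, already standing on its rim in one of the trays (which one varies); it shows where silver goes. Loose.
- kept_gold: Gold-plated mouthpiece of the same shape and frame, already standing on its rim in the other tray; it shows where gold goes. Loose.
- tray_inner: Open plywood tray with a dark green felt floor, fixed to the bench, the one nearer the board; 260 mm (its x) by 110 mm (its y) outside, walls 6 mm thick and 26 mm high, floor 8 mm above the bench. Origin at the centre of its underside. The mouthpiece already in it stands near its far end, 70 to 95 mm from the centre towards +x.
- tray_outer: The other tray, farther from the board (towards -y), same in every way.
- board: White plastic cutting board fixed to the bench, 300 mm (x) by 440 mm (y), 12 mm thick; origin at the centre of its underside. The three mouthpieces lie on it.
- dish: Bystander: loose shallow glass dish, 100 mm across, 28 mm high; origin at the centre of its underside.
- mallet: Bystander: loose rawhide mallet lying on the bench, head 85 mm wide and 38 mm thick, wooden handle to 225 mm; origin under the head, handle along its -x.
- driver_rack: Bystander: fixed wooden block 220 by 105 mm with two rows of screwdrivers standing in it, up to 170 mm high; origin under the back row.
Mind the look-alikes: they are no part of the job. What is shaped like the kept_gold but purple is not meant.

How it is judged:
At the end, for the whole second after the job is handed in: each of the three mouthpieces stands upright (within 7 degrees) on its rim on the floor of the tray that holds the kept mouthpiece of its colour, at rest and released, and both kept mouthpieces are still in their trays (((x of kept_silver in the frame of tray_inner between -0.125 and 0.125 m and y of kept_silver in the frame of tray_inner between -0.05 and 0.05 m and x of kept_gold in the frame of tray_outer between -0.125 and 0.125 m and y of kept_gold in the frame of tray_outer between -0.05 and 0.05 m and x of silver_a in the frame of tray_inner between -0.125 and 0.125 m and y of silver_a in the frame of tray_inner between -0.05 and 0.05 m and x of silver_b in the frame of tray_inner between -0.125 and 0.125 m and y of silver_b in the frame of tray_inner between -0.05 and 0.05 m and x of gold in the frame of tray_outer between -0.125 and 0.125 m and y of gold in the frame of tray_outer between -0.05 and 0.05 m) or (x of kept_silver in the frame of tray_outer between -0.125 and 0.125 m and y of kept_silver in the frame of tray_outer between -0.05 and 0.05 m and x of kept_gold in the frame of tray_inner between -0.125 and 0.125 m and y of kept_gold in the frame of tray_inner between -0.05 and 0.05 m and x of silver_a in the frame of tray_outer between -0.125 and 0.125 m and y of silver_a in the frame of tray_outer between -0.05 and 0.05 m and x of silver_b in the frame of tray_outer between -0.125 and 0.125 m and y of silver_b in the frame of tray_outer between -0.05 and 0.05 m and x of gold in the frame of tray_inner between -0.125 and 0.125 m and y of gold in the frame of tray_inner between -0.05 and 0.05 m)) and angle between each of silver_a, silver_b, gold's own z axis and vertical below 0.12 rad and height (world z) of silver_a between 0.004 and 0.016 m and linear speed of each of silver_a, silver_b, gold below 0.02 m/s and contact force between the fingers and silver_a below 0.05 N and height (world z) of silver_b between 0.004 and 0.016 m and contact force between the fingers and silver_b below 0.05 N and height (world z) of gold between 0.004 and 0.016 m and contact force between the fingers and gold below 0.05 N); the robot touches nothing.
It fails at once if a mouthpiece is dropped or flung (moves faster than 0.4 m/s out of the fingers) ((linear speed of silver_a above 0.4 m/s and contact force between the fingers and silver_a below 0.05 N) or (linear speed of silver_b above 0.4 m/s and contact force between the fingers and silver_b below 0.05 N) or (linear speed of gold above 0.4 m/s and contact force between the fingers and gold below 0.05 N)).
It fails at once if a mouthpiece already in a tray is knocked over or shifted by more than 15 mm (distance of any of kept_silver, kept_gold from where it was at the start of the episode above 0.015 m or angle between any of kept_silver, kept_gold's own z axis and vertical above 0.4 rad).
It fails at once if the glass dish or the mallet is shifted by more than 30 mm (distance of any of dish, mallet from where it was at the start of the episode above 0.03 m).
It also fails if it takes over 70 s, if anything falls off the work surface, if the arm or the gripper's body presses on something with over 40 N, if the wrist force passes 120 N, or if a joint passes its speed limit or range.

### The arm

A 7-joint arm with a two-finger parallel gripper is mounted at the origin on the work surface. World frame = base frame: x ahead of the robot, y to its left, z up, the work surface at z = 0. Lengths are in m, angles in rad, forces in N, time in s.
With the tool pointing down it reaches from about 0.425 to 0.875 m from the base axis. Payload 8.4 kg.
Tool frame: the origin (TCP) lies at the very end of the fingers, on their centre line; the grasp point (between the pads) lies 19 mm behind it; z points along the fingers, y is the direction in which the jaws open and shut (so a half turn about z gives the same grasp; the last joint's range is limited). The gripper opens to 87 mm and grips with 3 to 60 N. Pads are 19 mm wide; open, the fingers measure 117 mm over their backs; the gripper's body (75 mm by 190 mm) begins 51 mm behind the grasp point.
Start: joints at [1.123, 0.333, 0.04, 1.465, -0.013, 1.343, -0.059], TCP at [0.222, -0.611, 0.223] pointing down, gripper open.
Joint ranges: [-2.58, 2.58], [-0.38, 2.09], [-1.3, 1.39], [0.25, 2.4], [-1.5, 4.64], [0.08, 2.09], [-2.65, 2.65]. Speed limits (rad/s): [2.22, 2.22, 2.79, 2.79, 3.14, 3.14, 3.14].

### API

Orientations are given as a 3x3 rotation matrix whose columns are the frame's x, y, z axes.
In Python, from bench import manip gives the robot as it stands.
- The arm moves only by the tool carry_out, never from a script. Its argument "plan" is a list that holds one entry, the list of rows, each a list of 5 numbers: the opening, from -1 (shut) to 1 (fully open), then the shift along the tool's x, y, z in cm, then the turn about the tool's z in degrees. In form: [[[jaw, dx, dy, dz, twist], ...]]. A call has 1 to 10 rows; each row is the pose to reach, as a shift and turn from the pose commanded when the call began, along the tool's axes at that moment; what a row does not reach only later rows make up. A row lasts 1/8 s, in which the tool goes at most 62.5 mm and 10.7 degrees, less where a joint would pass 70% of its speed; a pose out of reach is approached as far as the arm can. A call with a gripper value outside its range is refused whole. The fingers move at their own pace and stop on an object; "force" is the grip in N (left out, the last holds). Time passes only in rows, so rows that repeat a pose let the fingers close. It gives the time, the measured TCP pose, the force and the opening at its end, in the units of the state.
- manip.state(): the state, without advancing time (a new reading comes with each control period).
- manip.snapshot(name): name is "scene" or "top"; returns a dict with "color" (420x560x3 uint8, blue, green, red), "z_map" (420x560 float32, m along the optical axis (not along the pixel's ray), 0 where there is no reading), "fov_y" (degrees; the focal length in pixels is half the picture's height over the tangent of half this angle, whatever the lens; pixels are square), "cx", "cy" (the principal point, pixels), "k1" (the pictures are not rectified: a ray, as slopes to the right and down, at radius r is drawn at 1 + k1 r^2 times it, then the intrinsics apply), "R" (3x3) and "t" (3): a world point X has camera coordinates R X + t. Camera axes: x right, y down, z forward; pixel columns grow to the right and rows downward; lengths in m; the calibration is good to about 2 mm. A picture is of the moment at which its call begins.
- manip.close_job(): hands the job in, once; it reports no verdict.
The state is a dict: "time_s": time; "joint_positions": joint angles; "joint_vel": joint speeds; "tau": joint torques, N m; "position": TCP position; "tcp_rot": TCP orientation; "ft_force": force on the tool from outside, world axes, zero at the start; "moment": the same for the moment, N m; "gripper_width": finger opening in m.
Only numpy, scipy, OpenCV 4.12 (cv2) and the standard library are available. Lean on these libraries where they do the work, as an engineer would, in place of code of your own. Each camera call takes 0.05 s, during which the arm holds its last target. There are 200 camera calls.

## Working session

There is one attempt and no reset: what is moved stays moved. The work goes in short steps, Python scripts to look and compute and a tool call to move; the robot and the scene stay as the last step left them, time stands still between calls to the robot, and variables do not carry over. Pictures are saved under pics/ and viewed, about 8 in all and at most 12, crops included, and the job is handed in when it is done.

Besides the shell and the picture viewer there is one more tool, called after "Request:" as name(argument=value, ...), one argument or row to a line, values as JSON. carry_out: Moves the arm, as the interface text tells. Its arguments: {"type":"object","properties":{"plan":{"type":"array"},"force":{"type":"number"}},"required":["plan"]}

```bash
mkdir -p pics; ls; python3 - <<'E'
from bench import manip
import cv2,pickle
s=manip.state(); print(s)
d={}
for n in("scene","top"):
    p=manip.snapshot(n); d[n]=p; cv2.imwrite(f"pics/{n}0.png",p["color"])
    print(n,p["fov_y"],p["cx"],p["cy"],p["k1"],p["R"],p["t"])
pickle.dump(d,open("s0.pkl","wb"))
E
```

```text
pics
{'time_s': 0.0, 'joint_positions': array([ 1.12278751,  0.33393934,  0.03986895,  1.46628337, -0.0133924 ,
        1.34326092, -0.05852908]), 'joint_vel': array([ 0.00082477, -0.00011463, -0.00027352,  0.00060907, -0.00102561,
        0.00129586, -0.00024311]), 'tau': array([-7.50974159e-04, -6.56370306e+01,  1.33428533e+00, -4.03789330e+01,
       -5.99489571e-02,  4.51146578e-02,  1.17758100e-04]), 'position': array([ 0.22197055, -0.61043236,  0.22163489]), 'tcp_rot': array([[ 9.39794188e-01,  3.41740316e-01, -6.64246601e-04],
       [ 3.41740942e-01, -9.39793025e-01,  1.48317309e-03],
       [-1.17394281e-04, -1.62087771e-03, -9.99998679e-01]]), 'ft_force': array([ 0.07157441,  0.57885142, -0.4226782 ]), 'moment': array([-0.01267223,  0.0077774 , -0.01367833]), 'gripper_width': 0.08724669536157054}
scene 50.76700459821438 281.5474601440907 209.36048934394532 -0.033440784126281514 [[-0.6766007   0.73613939 -0.01761526]
 [ 0.46901408  0.41239167 -0.78099866]
 [-0.56765948 -0.53668604 -0.62428423]] [ 0.48722856 -0.22511902  1.50904686]
top 50.16109001781505 276.96985617777403 210.21717105601743 -0.01969019380295822 [[-0.02708561 -0.99935953  0.02338585]
 [-0.99758567  0.02552619 -0.06458521]
 [ 0.06394689 -0.02507872 -0.99763814]] [-0.0755791   0.61005015  1.33167378]
```

View pics/top0.png

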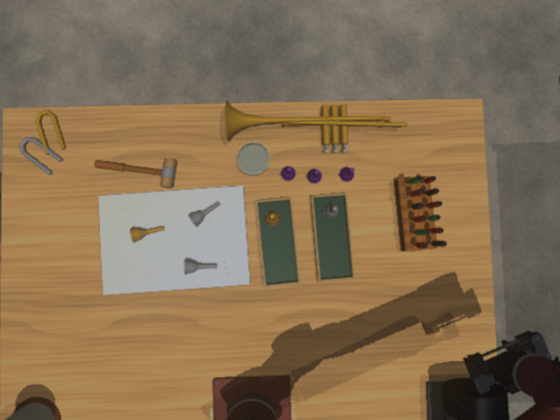

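View pics/scene0.png

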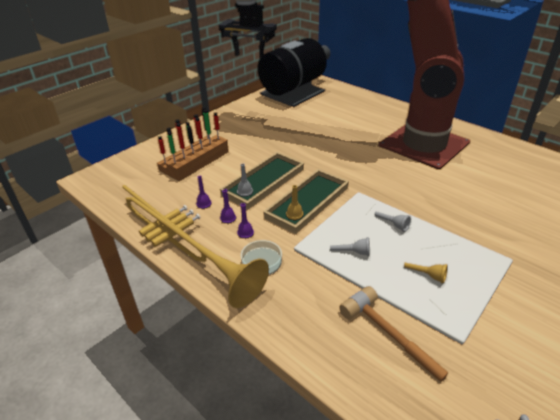

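The pictures show the inner tray (nearer the board) holding kept gold at top-view (272,217) and the outer tray holding kept silver at (333,210).

Candidates in the top view:
- **Silver to move:** on the board at (205,213) and (200,266).
- **Gold to move:** on the board at (148,233).
- **Kept, leave alone:** (272,217) and (333,210).
- **Purple look-alikes:** (288,173), (314,176) and (347,174).
- **Other items:** the trumpet and hooks.

I choose the three on the board. So gold goes to the inner tray and both silvers go to the outer one.

```bash
cat > h.py <<'E'
import numpy as np,cv2
def K(p):
    f=p["color"].shape[0]/2/np.tan(np.radians(p["fov_y"]/2))
    return np.array([[f,0,p["cx"]],[0,f,p["cy"]],[0,0,1.]]),np.array([p["k1"],0,0,0.])
def slopes(p,uv):
    k,d=K(p); return cv2.undistortPoints(np.float64(uv).reshape(-1,1,2),k,d)[:,0]
def plane(p,uv,z):
    s=slopes(p,uv); D=np.c_[s,np.ones(len(s))]@p["R"]; C=-p["R"].T@p["t"]
    return C+D*((z-C[2])/D[:,2])[:,None]
def cloud(p):
    h,w=p["z_map"].shape; v,u=np.mgrid[:h,:w]; s=slopes(p,np.c_[u.ravel(),v.ravel()])
    z=p["z_map"].ravel(); X=(np.c_[s*z[:,None],z]-p["t"])@p["R"]; X[z==0]=np.nan
    return X.reshape(h,w,3)
def project(p,X):
    k,d=K(p); return cv2.projectPoints(np.float64(X).reshape(-1,1,3),cv2.Rodrigues(p["R"])[0],p["t"],k,d)[0][:,0]
E
python3 - <<'E'
import pickle,numpy as np,cv2
from h import *
d=pickle.load(open("s0.pkl","rb"))
pt=d["top"]
bc=plane(pt,[[99,196],[244,186],[249,285],[103,294]],.012); print("board",bc.round(3))
for nm,q in(("inner",[[258,200],[290,197],[298,282],[265,286]]),("outer",[[311,196],[344,193],[352,276],[319,280]])):
    c=plane(pt,q,.026);print(nm,c.round(3)[:,:2].tolist(),c.mean(0).round(3))
C=plane(pt,[[174,240]],.012)[0]
for n in d:
    p=d[n];X=cloud(p);
    b=np.nan_to_num(X)
    ins=cv2.pointPolygonTest
    poly=np.float32(bc[:,:2]); m=(b[...,2]>.018)&(b[...,2]<.1)
    vv,uu=np.nonzero(m); keep=[ins(poly,(float(b[v,u,0]),float(b[v,u,1])),True)>.01 for v,u in zip(vv,uu)]
    M=np.zeros(m.shape,np.uint8); M[vv[keep],uu[keep]]=1
    z=b[...,2][cv2.fillPoly(np.zeros_like(M),[project(p,bc).astype(np.int32)],1)>0]
    print(n,"board med z",np.median(z))
    k,L,st,_=cv2.connectedComponentsWithStats(M)
    for i in range(1,k):
        if st[i,4]<40: continue
        P=b[L==i]; mu=P[:,:2].mean(0); w,V=np.linalg.eigh(np.cov((P[:,:2]-mu).T)); a=V[:,1]
        if a[1]>0:a=-a
        t=(P[:,:2]-mu)@a
        print(n,st[i],"bgr",p["color"][L==i].mean(0).round(),"mu",mu.round(4),"axis deg from -y to +x",np.degrees(np.arctan2(a[0],-a[1])).round(1),"rim end",(mu+a*t.min()).round(4),"shank end",(mu+a*t.max()).round(4),"len",np.ptp(t).round(3),"zmax",P[:,2].max().round(3))
    # tall things in trays
    for nm,uv in(("kg",(272,217)),("ks",(333,210))):
        if n=="top":
            v=b[uv[1]-12:uv[1]+12,uv[0]-12:uv[0]+12].reshape(-1,3); s=v[v[:,2]>.03]; h=s[s[:,2]>.09] 
            print(nm,s.mean(0).round(3),h.mean(0).round(3),len(h))
p=pt
cv2.imwrite("pics/c0.png",cv2.resize(p["color"][170:300,90:360],None,fx=2.9,fy=2.9,interpolation=cv2.INTER_CUBIC))
E
```

```text
board [[ 0.665  0.445  0.012]
 [ 0.685  0.006  0.012]
 [ 0.386 -0.002  0.012]
 [ 0.371  0.433  0.012]]
inner [[0.64, -0.035], [0.646, -0.132], [0.392, -0.148], [0.383, -0.05]] [ 0.515 -0.091  0.026]
outer [[0.648, -0.195], [0.654, -0.295], [0.405, -0.31], [0.396, -0.211]] [ 0.526 -0.253  0.026]
scene board med z 0.011833852544886827
scene [374 211  38  21 342] bgr [116. 118. 118.] mu [0.4546 0.1612] axis deg from -y to +x 1.3 rim end [0.4538 0.1924] shank end [0.4561 0.0949] len 0.098 zmax 0.058
scene [330 237  40  19 387] bgr [122. 124. 124.] mu [0.6106 0.1386] axis deg from -y to +x 27.8 rim end [0.5933 0.1715] shank end [0.6386 0.0856] len 0.097 zmax 0.058
scene [404 262  44  21 452] bgr [ 67. 119. 145.] mu [0.5604 0.3133] axis deg from -y to +x 8.5 rim end [0.5554 0.3466] shank end [0.5696 0.252 ] len 0.096 zmax 0.059
top board med z 0.013136861962936154
top [189 202  31  25 255] bgr [107. 109. 109.] mu [0.6002 0.1315] axis deg from -y to +x 36.9 rim end [0.5776 0.1616] shank end [0.635  0.0851] len 0.096 zmax 0.062
top [130 226  35  17 277] bgr [ 66. 109. 133.] mu [0.551  0.3045] axis deg from -y to +x 12.6 rim end [0.5434 0.3381] shank end [0.5637 0.2475] len 0.093 zmax 0.061
top [185 257  33  18 266] bgr [109. 111. 111.] mu [0.4479 0.1491] axis deg from -y to +x -2.2 rim end [0.4493 0.1877] shank end [0.4457 0.091 ] len 0.097 zmax 0.065
kg [ 0.584 -0.074  0.052] [ 0.586 -0.074  0.102] 19
ks [ 0.602 -0.249  0.055] [ 0.603 -0.252  0.1  ] 22
```

View pics/c0.png

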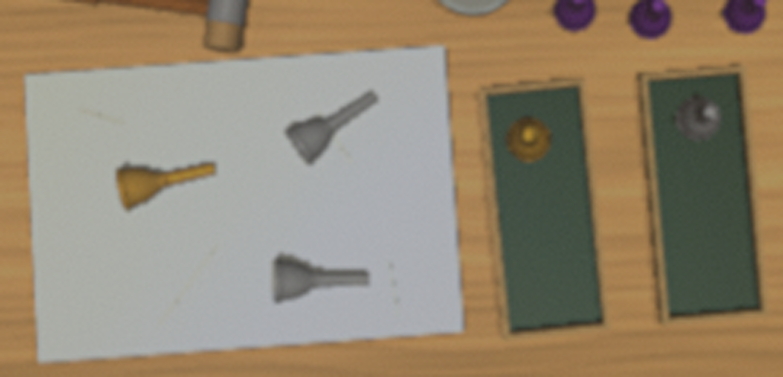

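The close crop confirms the choice: gold on the left, silvers at upper and lower right, with the kept pieces and purple ones elsewhere. Next I refine the shank axes by intersecting the two views' midline planes.

```bash
cat > ax.py <<'E'
import numpy as np,cv2
from h import *
def shank(p,X0,a0):
    """midline pixels of the shank (z 48..92 mm), from a grey mask near a rough line X0 + s*a0 (rim->shank)"""
    g=p["color"].astype(float); bright=g[...,0]
    q=project(p,[X0+a0*s for s in(.0,.096)]); e=q[1]-q[0]; L=np.linalg.norm(e); e/=L; n=np.array([-e[1],e[0]])
    ref=np.percentile(cv2.GaussianBlur(g[...,0],(3,3),0)[int(q[:,1].min())-8:int(q[:,1].max())+8,int(q[:,0].min())-8:int(q[:,0].max())+8],75)
    w=np.linspace(-9,9,73); mids=[];ext=[]
    for t in np.arange(-.15,1.3,.02):
        c=q[0]+e*L*t; xy=(c+w[:,None]*n).astype(np.float32)
        v=cv2.remap(g[...,0].astype(np.float32),xy[None,:,0],xy[None,:,1],cv2.INTER_LINEAR)[0]
        dk=np.clip(ref-v-12,0,None); s=dk.sum()
        if dk.max()>.2*ref: ext.append(t)
        if .55<t<.92 and s>0:
            mids.append(c+n*(dk@w/s))
    return np.array(mids),ext[0]*L,ext[-1]*L,q[0],e
def axis(pt,ps,X0,a0):
    N=[];C=[];
    for p in(pt,ps):
        m,lo,hi,q0,e=shank(p,X0,a0)
        vx,vy,x,y=cv2.fitLine(np.float32(m),cv2.DIST_HUBER,0,.01,.01).ravel()
        D=np.c_[slopes(p,[[x-8*vx,y-8*vy],[x+8*vx,y+8*vy]]),np.ones(2)]@p["R"]
        nn=np.cross(D[0],D[1]); N.append(nn/np.linalg.norm(nn)); C.append(-p["R"].T@p["t"])
        if p is pt: end=q0+e*hi; rim=q0+e*lo
    a=np.cross(*N); a/=np.linalg.norm(a); a*=np.sign(a@a0)
    P=np.linalg.lstsq(np.array([N[0],N[1],a]),np.array([N[0]@C[0],N[1]@C[1],a@X0]),rcond=None)[0]
    def along(px):
        D=np.r_[slopes(pt,[px])[0],1]@pt["R"]; s=np.linalg.lstsq(np.c_[a,-D],C[0]-P,rcond=None)[0]; return P+a*s[0]
    return a,along(rim),along(end)
E
python3 - <<'E'
import pickle,numpy as np
from ax import *
d=pickle.load(open("s0.pkl","rb"))
for nm,r,s in(("S1",(.583,.164),(.636,.0852)),("S2",(.450,.190),(.449,.092)),("G",(.547,.341),(.566,.249))):
    r=np.r_[r,.034];s=np.r_[s,.019];a0=(s-r)/np.linalg.norm(s-r)
    a,R,S=axis(d["top"],d["scene"],r,a0)
    print(nm,"yaw",np.degrees(np.arctan2(a[0],-a[1])).round(1),"slope",np.degrees(np.arcsin(-a[2])).round(1),"rim",R.round(4),"end",S.round(4),np.linalg.norm(S-R).round(4))
E
```

```text
S1 yaw 33.0 slope 4.8 rim [0.5837 0.165  0.0213] end [0.636  0.0845 0.0133] 0.0964
S2 yaw -0.6 slope 3.8 rim [0.4499 0.1895 0.021 ] end [0.449  0.0947 0.0146] 0.095
G yaw 12.6 slope 4.4 rim [0.5443 0.3465 0.0233] end [0.5658 0.2498 0.0156] 0.0994
```

```bash
cat > g.py <<'E'
import sys,json,numpy as np
from bench import manip
s=manip.state();p=s["position"];R=s["tcp_rot"];phi=np.degrees(np.arctan2(R[1,0],R[0,0]))
print("t",s["time_s"],"p",p.round(4),"phi",phi.round(1),"w",s["gripper_width"].round(4),"F",s["ft_force"].round(1))
for w in json.loads(sys.argv[1]):   # [x,y,z,phi]
    print((R.T@(np.array(w[:3])-p)*100).round(2),round(phi-w[3],1))
E
python3 g.py '[[0.49,-0.2,0.2,70],[0.622,0.106,0.2,123]]'
```

```text
Traceback (most recent call last):
  File "g.py", line 4, in <module>
    print("t",s["time_s"],"p",p.round(4),"phi",phi.round(1),"w",s["gripper_width"].round(4),"F",s["ft_force"].round(1))
                                                                ^^^^^^^^^^^^^^^^^^^^^^^^
AttributeError: 'float' object has no attribute 'round'
```

```bash
sed -i 's/s\["gripper_width"\].round(4)/round(s["gripper_width"],4)/' g.py
python3 g.py '[[0.49,-0.2,0.2,70],[0.622,0.106,0.2,123]]'
```

```text
t 0.1 p [ 0.222  -0.6105  0.2218] phi 20.0 w 0.0871 F [-0.5  1.  -0.4]
[ 39.21 -29.41   2.21] -50.0
[ 62.08 -53.66   2.25] -103.0
```

Request:
carry_out(
  plan=[
    [[0,39,-29.5,2,-50],[0,39,-29.5,2,-50],[0,39,-29.5,2,-50],[0,39,-29.5,2,-50],[0,39,-29.5,2,-50],[0,39,-29.5,2,-50],[0,39,-29.5,2,-50],[0,39,-29.5,2,-50],[0,39,-29.5,2,-50],[0,39,-29.5,2,-50]],
  ],
  force=6,
)

```text
time_s: 1.35
position: [0.4874, -0.2008, 0.2022]
tcp_rot: [[0.342, 0.94, -0.001], [0.94, -0.342, -0.0], [-0.0, -0.001, -1.0]]
ft_force: [-0.2, -1.2, -0.3]
gripper_width: 0.0434
```

```bash
python3 g.py '[[0.622,0.106,0.15,123]]'
```

```text
t 1.35 p [ 0.4874 -0.2008  0.2022] phi 70.0 w 0.0434 F [-0.2 -1.2 -0.3]
[33.43  2.15  5.21] -53.0
```

Request:
carry_out(
  plan=[
    [[0,33.4,2.1,5.2,-53],[0,33.4,2.1,5.2,-53],[0,33.4,2.1,5.2,-53],[0,33.4,2.1,5.2,-53],[0,33.4,2.1,5.2,-53],[0,33.4,2.1,5.2,-53],[0,33.4,2.1,5.2,-53],[0,33.4,2.1,5.2,-53]],
  ],
)

```text
time_s: 2.35
position: [0.622, 0.1037, 0.1503]
tcp_rot: [[-0.542, 0.84, -0.001], [0.84, 0.542, -0.001], [-0.001, -0.001, -1.0]]
ft_force: [0.4, -0.8, 0.1]
gripper_width: 0.0435
```

```bash
python3 g.py '[[0.622,0.106,0.015,123]]'
```

```text
t 2.35 p [0.622  0.1037 0.1503] phi 122.8 w 0.0435 F [ 0.4 -0.8  0.1]
[ 0.2   0.14 13.53] -0.2
```

Request:
carry_out(
  plan=[
    [[0,0.2,0.1,5,0],[0,0.2,0.1,9,0],[0,0.2,0.1,12,0],[0,0.2,0.1,13.4,0],[0,0.2,0.1,13.4,0],[-1,0.2,0.1,13.4,0],[-1,0.2,0.1,13.4,0],[-1,0.2,0.1,13.4,0],[-1,0.2,0.1,13.4,0],[-1,0.2,0.1,13.4,0]],
  ],
  force=6,
)

```text
time_s: 3.6
position: [0.6217, 0.1085, 0.0168]
tcp_rot: [[-0.544, 0.839, 0.0], [0.839, 0.544, -0.0], [-0.0, -0.0, -1.0]]
ft_force: [-0.8, -1.5, 3.6]
gripper_width: 0.0142
```

```bash
python3 g.py '[]'; python3 - <<'E'
from bench import manip
import cv2,numpy as np
a=manip.snapshot("scene")["color"][190:310,290:450];
cv2.imwrite("pics/c1.png",cv2.resize(a,None,fx=4,fy=4,interpolation=cv2.INTER_CUBIC))
E
```

```text
t 3.6 p [0.6217 0.1085 0.0168] phi 123.0 w 0.0142 F [-0.8 -1.5  3.6]
```

View pics/c1.png

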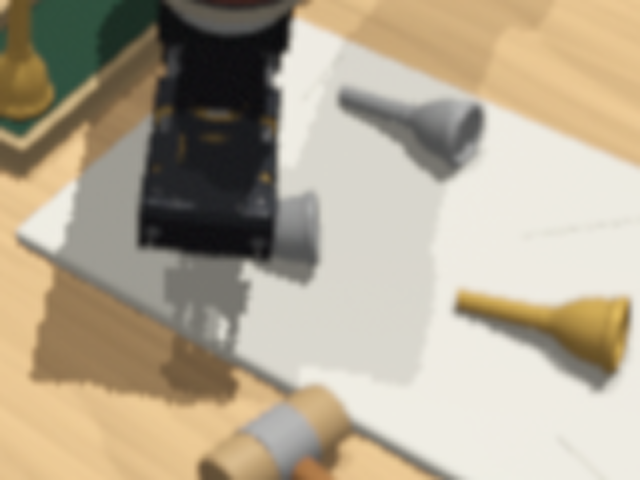

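The crop shows the fingers around the shank of the upper silver piece, with its cup free at about (300,235). The 14.2 mm width fits a grip about 74 mm up from the rim. Now I raise it on an arc about the rim edge with a light grip.

Request:
carry_out(
  plan=[
    [[-1,0.3,0,-1.4,0],[-1,0.8,0,-2.7,0],[-1,1.5,0,-3.8,0],[-1,2.4,0,-4.8,0],[-1,3.4,0,-5.6,0],[-1,4.6,0,-6.2,0],[-1,5.9,0,-6.6,0],[-1,7.2,0,-6.8,0],[-1,8.5,0,-6.7,0],[-1,9.8,0,-6.5,0]],
  ],
  force=6,
)

```text
time_s: 4.9
position: [0.5677, 0.1915, 0.0813]
tcp_rot: [[-0.544, 0.839, -0.0], [0.839, 0.544, -0.0], [0.0, -0.0, -1.0]]
ft_force: [-0.8, 0.3, -1.9]
gripper_width: 0.0141
```

```bash
python3 g.py '[]'; python3 - <<'E'
from bench import manip
import cv2,numpy as np
a=manip.snapshot("scene")["color"][190:310,290:450];
cv2.imwrite("pics/c2.png",cv2.resize(a,None,fx=4,fy=4,interpolation=cv2.INTER_CUBIC))
E
```

```text
t 4.9 p [0.5677 0.1915 0.0813] phi 123.0 w 0.0141 F [-0.8  0.3 -1.9]
```

View pics/c2.png

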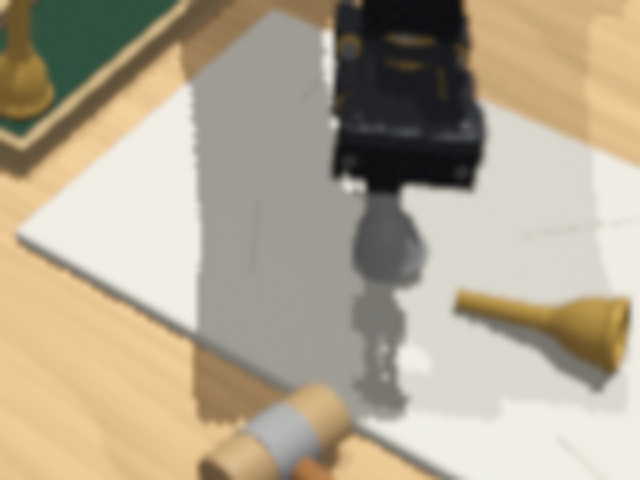

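The picture shows the piece hanging from the fingers, cup at about (390,240), leaning perhaps 10–20° with the right side of the rim raised. I'll ease the grip and lower it while dragging a little so the board squares it.

Request:
carry_out(
  plan=[
    [[-1,0,0,0,0],[-1,0.4,0,0.2,0],[-1,1.0,0,0.4,0],[-1,1.5,0,0.5,0],[-1,1.5,0,0.5,0]],
  ],
  force=3,
)

```text
time_s: 5.58
position: [0.5601, 0.2035, 0.0766]
tcp_rot: [[-0.545, 0.839, 0.0], [0.839, 0.545, -0.0], [-0.0, 0.0, -1.0]]
ft_force: [1.4, -1.3, 1.9]
gripper_width: 0.0142
```

```bash
python3 g.py '[]'; cat > tilt.py <<'E'
import sys,numpy as np,cv2
from h import *
from bench import manip
# held piece: scene depth points below the fingertips near the TCP; plot crop, circle slices
p=manip.snapshot("scene"); s=manip.state(); T=s["position"]; X=cloud(p); b=np.nan_to_num(X); R=s["tcp_rot"]
f=float(sys.argv[2])
m=(np.hypot(b[...,0]-T[0],b[...,1]-T[1])<.05)&(b[...,2]>f+.004)&(b[...,2]<T[2]-.006)
P=b[m]; q=(P-T)@R   # tool axes
from scipy.optimize import least_squares
prof=lambda z:np.interp(z,[0,.003,.006,.020,.045,.096],[.023,.023,.020,.020,.0078,.0066])
def res(v):
    # axis line through (v0,v1) at tool z=0 (TCP), slopes v2,v3 per unit upward; rim at length L below
    a=np.array([v[2],v[3],-1]);a/=np.linalg.norm(a); o=np.array([v[0],v[1],0])-a*v[4]
    d=q-o; z=d@a; r=np.linalg.norm(d-np.outer(z,a),axis=1); return r-prof(z)
r=least_squares(res,[0,0,0,0,.06],loss="soft_l1",f_scale=.003)
v=r.x; print(len(q),"axis at TCP cm",(v[:2]*100).round(2),"lean tool x,y deg",np.degrees(np.arctan(v[2:4])).round(1),"L",v[4].round(4),"med err mm",(np.median(abs(res(v)))*1e3).round(1))
u=project(p,[T-np.array([0,0,.03])])[0].astype(int)
c=p["color"][max(u[1]-60,0):u[1]+60,max(u[0]-80,0):u[0]+80]
cv2.imwrite(sys.argv[1],cv2.resize(c,None,fx=4,fy=4,interpolation=cv2.INTER_CUBIC))
E
python3 tilt.py pics/c3.png 0.012
```

```text
t 5.575 p [0.5601 0.2035 0.0766] phi 123.0 w 0.0142 F [ 1.4 -1.3  1.9]
301 axis at TCP cm [-0.58  0.  ] lean tool x,y deg [ 1.9 -1.4] L 0.0649 med err mm 1.1
```

View pics/c3.png

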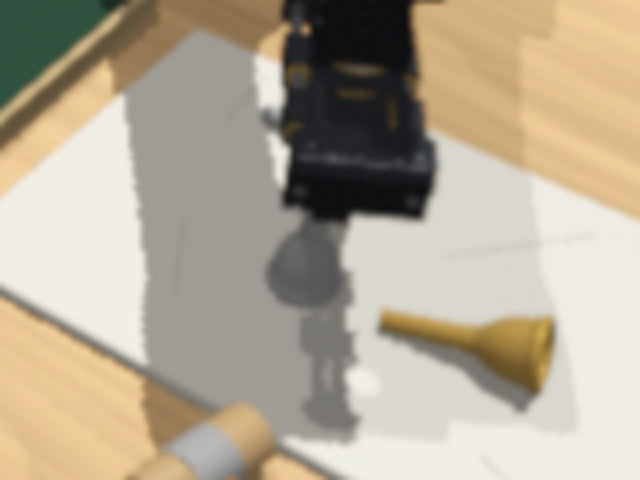

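The piece now stands upright and flat on the board: cup at about (303,265), fitted lean under 2°, and rim distance L matching the board height. The shank sits 6 mm off the pad centre, so I'll re-grip it centred and then lift.

Request:
carry_out(
  plan=[
    [[-0.4,0,0,0,0],[-0.4,0,0,0,0],[-0.4,-0.6,0,0,0],[-0.4,-0.6,0,0,0],[-1,-0.6,0,0,0],[-1,-0.6,0,0,0],[-1,-0.6,0,0,0],[-1,-0.6,0,0,0],[-1,-0.6,0,-3,0],[-1,-0.6,0,-7,0]],
  ],
  force=12,
)

```text
time_s: 6.88
position: [0.5624, 0.1979, 0.1461]
tcp_rot: [[-0.545, 0.839, -0.003], [0.839, 0.545, -0.001], [0.001, -0.003, -1.0]]
ft_force: [0.6, 0.3, -1.8]
gripper_width: 0.0138
```

```bash
python3 tilt.py pics/c4.png 0.03; python3 g.py '[[0.47,0.0,0.16,105],[0.511,-0.254,0.16,90]]'
```

```text
348 axis at TCP cm [-0.22 -0.32] lean tool x,y deg [-0.5 -0.7] L 0.071 med err mm 1.1
t 6.925 p [0.565  0.1994 0.1525] phi 123.0 w 0.014 F [2.4 1.8 2.7]
[-11.55 -18.83  -0.83] 18.0
[-35.09 -29.23  -0.85] 33.0
```

```bash
python3 g.py '[[0.52,0.05,0.17,110],[0.5,-0.1,0.17,98],[0.508,-0.254,0.17,90]]'
```

```text
t 6.925 p [0.565  0.1994 0.1525] phi 123.0 w 0.014 F [2.4 1.8 2.7]
[-10.08 -11.91  -1.8 ] 13.0
[-21.57 -21.75  -1.83] 25.0
[-34.92 -29.47  -1.85] 33.0
```

Request:
carry_out(
  plan=[
    [[-1,-2.5,-3,-1,3],[-1,-6,-7,-1.8,8],[-1,-10,-12,-1.8,13],[-1,-14,-15.3,-1.8,17],[-1,-18,-18.6,-1.8,21],[-1,-22,-22,-1.8,25],[-1,-27,-25,-1.8,29],[-1,-31.5,-27.5,-1.8,33],[-1,-34,-29,-1.8,33],[-1,-34.9,-29.5,-1.8,33]],
  ],
)

```text
time_s: 8.18
position: [0.5053, -0.2568, 0.1639]
tcp_rot: [[0.003, 1.0, -0.001], [1.0, -0.003, 0.0], [0.0, -0.001, -1.0]]
ft_force: [-0.1, 0.0, -1.4]
gripper_width: 0.0137
```

```bash
python3 tilt.py pics/c5.png 0.03;python3 g.py '[[0.508,-0.254,0.08,90],[0.508,-0.254,0.0728,90]]'
```

```text
221 axis at TCP cm [-0.29 -0.09] lean tool x,y deg [-2.4 -1.4] L 0.0626 med err mm 1.3
t 8.225 p [ 0.5055 -0.2568  0.164 ] phi 89.9 w 0.014 F [ 0.5 -0.3 -2.8]
[0.28 0.26 8.4 ] -0.1
[0.28 0.26 9.12] -0.1
```

View pics/c5.png

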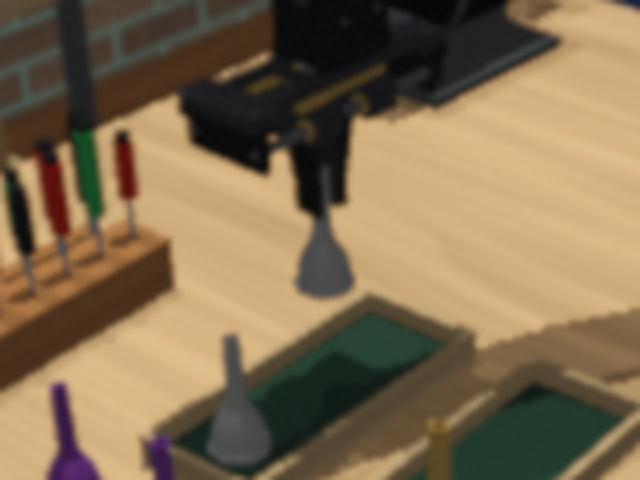

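The picture shows the silver held upright at about (325,250), above the free part of the outer tray. Kept silver stands at about (238,400), well clear. Lowering in small steps.

Request:
carry_out(
  plan=[
    [[-1,0.4,0.2,3,0],[-1,0.4,0.2,6,0],[-1,0.4,0.2,7.6,0],[-1,0.4,0.2,8.5,0],[-1,0.4,0.2,8.8,0],[-1,0.4,0.2,9.0,0],[-1,0.4,0.2,9.1,0],[-1,0.4,0.2,9.1,0]],
  ],
)

```text
time_s: 9.22
position: [0.5081, -0.2512, 0.0739]
tcp_rot: [[0.0, 1.0, 0.0], [1.0, -0.0, -0.0], [-0.0, 0.0, -1.0]]
ft_force: [0.4, 0.1, -2.1]
gripper_width: 0.0139
```

```bash
python3 tilt.py pics/c6.png 0.012;python3 g.py '[]'
```

```text
190 axis at TCP cm [-0.58  0.31] lean tool x,y deg [-8.7  2.1] L 0.067 med err mm 1.7
t 9.275 p [ 0.5081 -0.2512  0.0739] phi 90.0 w 0.0141 F [ 0.9  0.2 -1.7]
```

Request:
carry_out(
  plan=[
    [[-1,0,0,0.1,0],[-1,0,0,0.2,0],[-1,0,0,0.2,0],[-1,0,0,0.2,0]],
  ],
)

```text
time_s: 9.78
position: [0.5088, -0.251, 0.0728]
tcp_rot: [[0.0, 1.0, 0.002], [1.0, -0.0, -0.001], [-0.001, 0.002, -1.0]]
ft_force: [-1.2, 2.3, 8.1]
gripper_width: 0.0139
```

It's in contact (wrist force +8 N). Now I open the jaws and rise.

Request:
carry_out(
  plan=[
    [[-0.6,0,0,-0.1,0],[-0.4,0,0,-0.1,0],[-0.3,0,0,-0.1,0],[-0.2,0,0,-0.1,0],[-0.2,0,0,-3,0],[-0.2,0,0,-7,0],[0,0,0,-12,0],[0,0,0,-12,0]],
  ],
  force=6,
)

```text
time_s: 10.78
position: [0.5101, -0.2518, 0.1958]
tcp_rot: [[0.0, 1.0, 0.006], [1.0, -0.0, -0.003], [-0.003, 0.006, -1.0]]
ft_force: [-0.0, -0.3, -0.8]
gripper_width: 0.0426
```

```bash
python3 g.py '[[0.49,-0.05,0.19,90],[0.449,0.121,0.15,90],[0.449,0.121,0.0168,90]]'; python3 - <<'E'
from bench import manip
import cv2,numpy as np
a=manip.snapshot("scene")["color"][130:310,170:410]
cv2.imwrite("pics/c7.png",cv2.resize(a,None,fx=3,fy=3,interpolation=cv2.INTER_CUBIC))
E
```

```text
t 10.775 p [ 0.5101 -0.2518  0.1958] phi 90.0 w 0.0426 F [-0.  -0.3 -0.8]
[20.18 -2.02  0.5 ] -0.0
[37.3  -6.15  4.42] -0.0
[37.34 -6.24 17.74] -0.0
```

View pics/c7.png

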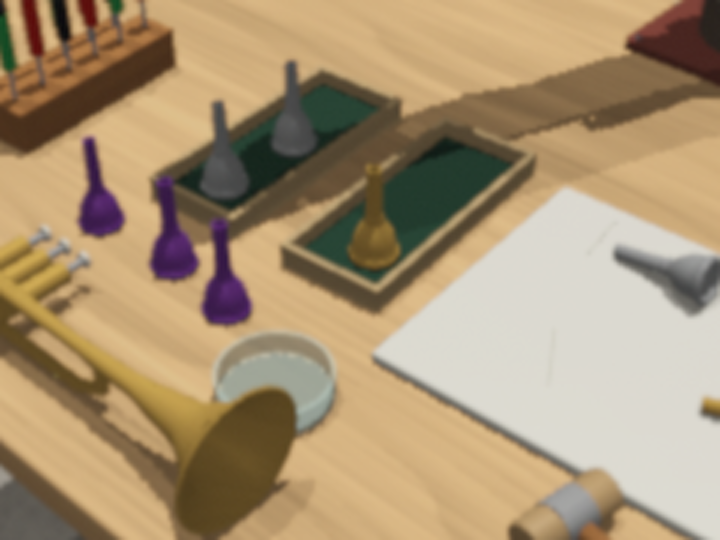

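The first silver stands upright in the outer tray at about (293,110), next to kept silver. Next is the second silver.

Request:
carry_out(
  plan=[
    [[0,6,-0.8,0,0],[0,12,-1.5,0,0],[0,18,-2.5,0,0],[0,24,-3.5,1,0],[0,30,-5,2,0],[0,35,-6,3.5,0],[0,37.3,-6.2,4.5,0],[0,37.3,-6.2,4.5,0],[0,37.3,-6.2,4.5,0]],
  ],
)

```text
time_s: 11.95
position: [0.4459, 0.1209, 0.1461]
tcp_rot: [[0.001, 1.0, -0.001], [1.0, -0.001, -0.0], [-0.0, -0.001, -1.0]]
ft_force: [0.0, -0.7, 0.0]
gripper_width: 0.0435
```

```bash
python3 g.py '[[0.449,0.121,0.0168,90]]'
```

```text
t 11.95 p [0.4459 0.1209 0.1461] phi 89.9 w 0.0435 F [ 0.  -0.7  0. ]
[1.000e-02 3.200e-01 1.293e+01] -0.1
```

Request:
carry_out(
  plan=[
    [[0,0,0.3,5,0],[0,0,0.3,9,0],[0,0,0.3,12,0],[0,0,0.3,12.9,0],[0,0,0.3,12.9,0],[-1,0,0.3,12.9,0],[-1,0,0.3,12.9,0],[-1,0,0.3,12.9,0],[-1,0,0.3,12.9,0],[-1,0,0.3,12.9,0]],
  ],
  force=5,
)

```text
time_s: 13.2
position: [0.4491, 0.122, 0.0177]
tcp_rot: [[0.0, 1.0, 0.0], [1.0, -0.0, -0.0], [-0.0, 0.0, -1.0]]
ft_force: [-1.2, -0.0, 2.9]
gripper_width: 0.0142
```

Request:
carry_out(
  plan=[
    [[-1,0.3,0,-1.4,0],[-1,0.8,0,-2.7,0],[-1,1.5,0,-3.8,0],[-1,2.4,0,-4.8,0],[-1,3.4,0,-5.6,0],[-1,4.6,0,-6.2,0],[-1,5.9,0,-6.5,0],[-1,7.2,0,-6.7,0],[-1,8.5,0,-6.6,0],[-1,9.8,0,-6.4,0]],
  ],
  force=5,
)

```text
time_s: 14.45
position: [0.4491, 0.2209, 0.0814]
tcp_rot: [[0.0, 1.0, -0.0], [1.0, -0.0, 0.0], [0.0, -0.0, -1.0]]
ft_force: [-0.3, -0.8, 3.9]
gripper_width: 0.0138
```

Request:
carry_out(
  plan=[
    [[-1,0,0,0,0],[-1,0.4,0,0.2,0],[-1,1.0,0,0.4,0],[-1,1.5,0,0.5,0],[-1,1.5,0,0.5,0]],
  ],
  force=3,
)

```text
time_s: 15.08
position: [0.4489, 0.2352, 0.0764]
tcp_rot: [[-0.0, 1.0, -0.0], [1.0, 0.0, -0.0], [-0.0, -0.0, -1.0]]
ft_force: [-0.9, 0.3, 1.4]
gripper_width: 0.0141
```

```bash
python3 g.py '[]'; python3 tilt.py pics/c8.png 0.012
```

```text
t 15.075 p [0.4489 0.2352 0.0764] phi 90.0 w 0.0141 F [-0.9  0.3  1.4]
264 axis at TCP cm [-0.3   0.01] lean tool x,y deg [ 0.7 -1.8] L 0.0675 med err mm 1.2
```

View pics/c8.png

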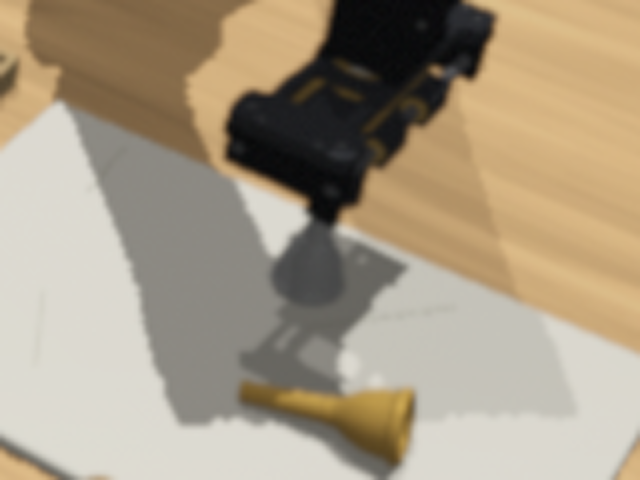

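The second silver stands upright on the board, cup at about (310,270), fitted lean under 2°. Same re-grip and lift.

Request:
carry_out(
  plan=[
    [[-0.4,0,0,0,0],[-0.4,0,0,0,0],[-0.4,-0.4,0,0,0],[-0.4,-0.4,0,0,0],[-1,-0.4,0,0,0],[-1,-0.4,0,0,0],[-1,-0.4,0,0,0],[-1,-0.4,0,0,0],[-1,-0.4,0,-3,0],[-1,-0.4,0,-8,0]],
  ],
  force=12,
)

```text
time_s: 16.38
position: [0.4477, 0.2302, 0.1559]
tcp_rot: [[0.0, 1.0, -0.004], [1.0, -0.0, -0.001], [-0.001, -0.004, -1.0]]
ft_force: [1.2, 0.2, -1.7]
gripper_width: 0.0141
```

```bash
python3 tilt.py pics/c9.png 0.03; python3 g.py '[[0.46,0.0,0.17,90],[0.438,-0.255,0.17,90]]'
```

```text
315 axis at TCP cm [-0.25 -0.11] lean tool x,y deg [-0.2  0.6] L 0.0761 med err mm 1.2
t 16.425 p [0.4508 0.2327 0.1633] phi 90.0 w 0.0134 F [3.8 3.5 4.2]
[-23.27   0.91  -0.73] 0.0
[-48.77  -1.31  -0.8 ] 0.0
```

Request:
carry_out(
  plan=[
    [[-1,-3,0.1,-0.8,0],[-1,-8,0.4,-0.8,0],[-1,-13,0.7,-0.8,0],[-1,-18,0.9,-0.8,0],[-1,-23,0.9,-0.8,0],[-1,-28,0.6,-0.8,0],[-1,-33,0.2,-0.8,0],[-1,-38,-0.3,-0.8,0],[-1,-43,-0.8,-0.8,0],[-1,-47,-1.2,-0.8,0]],
  ],
)

```text
time_s: 17.68
position: [0.4362, -0.2411, 0.1642]
tcp_rot: [[0.001, 1.0, -0.0], [1.0, -0.001, -0.0], [-0.0, -0.0, -1.0]]
ft_force: [0.6, 0.2, -2.2]
gripper_width: 0.0134
```

Request:
carry_out(
  plan=[
    [[-1,-1,0,0,0],[-1,-1.5,0,0,0],[-1,-1.5,0,0,0]],
  ],
)

```text
time_s: 18.05
position: [0.4372, -0.2531, 0.1644]
tcp_rot: [[-0.001, 1.0, -0.0], [1.0, 0.001, 0.0], [0.0, -0.0, -1.0]]
ft_force: [0.2, 0.1, -2.8]
gripper_width: 0.0143
```

```bash
python3 tilt.py pics/c10.png 0.04; python3 g.py '[[0.438,-0.254,0.0735,90]]'
```

```text
208 axis at TCP cm [-0.05 -0.03] lean tool x,y deg [-1.  -0.9] L 0.0643 med err mm 1.4
t 18.1 p [ 0.4373 -0.2529  0.1645] phi 90.1 w 0.014 F [ 0.   0.6 -2.3]
[-0.11  0.07  9.1 ] 0.1
```

Upright, straight above the free spot. Lowering.

Request:
carry_out(
  plan=[
    [[-1,-0.1,0.1,3,0],[-1,-0.1,0.1,6,0],[-1,-0.1,0.1,7.6,0],[-1,-0.1,0.1,8.5,0],[-1,-0.1,0.1,8.9,0],[-1,-0.1,0.1,9.1,0],[-1,-0.1,0.1,9.2,0],[-1,-0.1,0.1,9.2,0],[-1,-0.1,0.1,9.2,0]],
  ],
)

```text
time_s: 19.23
position: [0.4381, -0.2551, 0.0728]
tcp_rot: [[0.0, 1.0, 0.0], [1.0, -0.0, -0.0], [-0.0, 0.0, -1.0]]
ft_force: [-0.5, -0.3, -2.3]
gripper_width: 0.0138
```

Request:
carry_out(
  plan=[
    [[-1,0,0,0.1,0],[-1,0,0,0.1,0],[-1,0,0,0.1,0]],
  ],
)

```text
time_s: 19.6
position: [0.4385, -0.2552, 0.0727]
tcp_rot: [[0.0, 1.0, 0.001], [1.0, -0.0, -0.001], [-0.001, 0.001, -1.0]]
ft_force: [-1.9, 2.3, 7.8]
gripper_width: 0.0136
```

Contact again. Release and rise.

Request:
carry_out(
  plan=[
    [[-0.6,0,0,-0.1,0],[-0.4,0,0,-0.1,0],[-0.3,0,0,-0.1,0],[-0.2,0,0,-0.1,0],[-0.2,0,0,-3,0],[-0.2,0,0,-7,0],[0,0,0,-12,0],[0,0,0,-12,0]],
  ],
  force=6,
)

```text
time_s: 20.6
position: [0.44, -0.256, 0.1954]
tcp_rot: [[0.0, 1.0, 0.006], [1.0, -0.0, -0.004], [-0.004, 0.006, -1.0]]
ft_force: [-0.1, -1.1, -0.3]
gripper_width: 0.0425
```

```bash
python3 - <<'E'
import numpy as np
from h import *
from bench import manip
d={n:manip.snapshot(n) for n in("scene","top")}
# standing pieces in outer tray: points by height, from both views
for n in d:
    b=np.nan_to_num(cloud(d[n]))
    for nm,c in(("S2",(.437,-.256)),("S1",(.508,-.254)),("ks",(.602,-.251)),("kg",(.586,-.074))):
        r=np.hypot(b[...,0]-c[0],b[...,1]-c[1])<.033
        for lo,hi in((.06,.115),(.012,.035)):
            P=b[r&(b[...,2]>lo)&(b[...,2]<hi)]
            print(n,nm,lo,len(P),P.mean(0).round(3) if len(P) else "",P[:,2].max().round(3) if len(P) else "")
E
python3 g.py '[[0.48,0.0,0.19,97],[0.5605,0.272,0.15,102.6]]'
```

```text
scene S2 0.06 69 [ 0.442 -0.252  0.085] 0.105
scene S2 0.012 104 [ 0.45  -0.245  0.023] 0.035
scene S1 0.06 72 [ 0.512 -0.248  0.083] 0.104
scene S1 0.012 112 [ 0.52  -0.242  0.023] 0.035
scene ks 0.06 74 [ 0.609 -0.249  0.085] 0.105
scene ks 0.012 115 [ 0.615 -0.241  0.022] 0.035
scene kg 0.06 82 [ 0.592 -0.071  0.084] 0.106
scene kg 0.012 134 [ 0.599 -0.065  0.023] 0.035
top S2 0.06 15 [ 0.437 -0.25   0.086] 0.107
top S2 0.012 80 [ 0.436 -0.244  0.02 ] 0.035
top S1 0.06 16 [ 0.507 -0.246  0.083] 0.11
top S1 0.012 73 [ 0.509 -0.24   0.021] 0.034
top ks 0.06 31 [ 0.602 -0.25   0.093] 0.11
top ks 0.012 96 [ 0.601 -0.248  0.021] 0.035
top kg 0.06 24 [ 0.585 -0.074  0.097] 0.107
top kg 0.012 93 [ 0.584 -0.074  0.02 ] 0.035
t 20.7 p [ 0.438  -0.2551  0.1915] phi 90.0 w 0.043 F [-0.6  0.4 -0.7]
[25.51  4.19  0.14] -7.0
[52.72 12.23  4.14] -12.6
```

Both silvers stand with the same profile as kept silver, tops at 0.105 m. On to the gold.

Request:
carry_out(
  plan=[
    [[0,6,0.5,0,-2],[0,12,1.5,0,-4],[0,18,2.8,0,-6],[0,24,4,0,-8],[0,30,5.5,0.5,-10],[0,36,7.2,1,-12.6],[0,42,9,2,-12.6],[0,48,10.8,3,-12.6],[0,52.7,12.2,4,-12.6],[0,52.7,12.2,4,-12.6]],
  ],
)

```text
time_s: 21.95
position: [0.5576, 0.2764, 0.1482]
tcp_rot: [[-0.224, 0.975, -0.006], [0.975, 0.224, 0.002], [0.003, -0.005, -1.0]]
ft_force: [0.5, 0.1, 0.3]
gripper_width: 0.0435
```

```bash
python3 g.py '[[0.560,0.273,0.0172,102.6]]'
```

```text
t 21.95 p [0.5576 0.2764 0.1482] phi 102.9 w 0.0435 F [0.5 0.1 0.3]
[-0.43  0.22 13.1 ] 0.3
```

Request:
carry_out(
  plan=[
    [[0,0,0,5,0],[0,0,0,9,0],[0,0,0,12,0],[0,0,0,13.2,0],[0,0,0,13.3,0],[-1,0,0,13.3,0],[-1,0,0,13.3,0],[-1,0,0,13.3,0],[-1,0,0,13.3,0],[-1,0,0,13.3,0]],
  ],
  force=5,
)

```text
time_s: 23.2
position: [0.5604, 0.272, 0.0189]
tcp_rot: [[-0.218, 0.976, 0.001], [0.976, 0.218, 0.0], [0.0, 0.001, -1.0]]
ft_force: [-0.6, -0.2, 2.0]
gripper_width: 0.0144
```

The tip is 1–2 mm higher on the shank than in the earlier grasps, so I'll re-seat it lower before raising.

Request:
carry_out(
  plan=[
    [[-0.4,0,0,0,0],[-0.4,0,0,0.2,0],[-0.4,0,0,0.2,0],[-1,0,0,0.2,0],[-1,0,0,0.2,0],[-1,0,0,0.2,0],[-1,0,0,0.2,0]],
  ],
  force=5,
)

```text
time_s: 24.08
position: [0.56, 0.2719, 0.0165]
tcp_rot: [[-0.218, 0.976, -0.0], [0.976, 0.218, -0.0], [-0.0, -0.0, -1.0]]
ft_force: [-0.9, -0.1, 0.3]
gripper_width: 0.0145
```

Request:
carry_out(
  plan=[
    [[-1,0.3,0,-1.4,0],[-1,0.8,0,-2.7,0],[-1,1.5,0,-3.8,0],[-1,2.4,0,-4.8,0],[-1,3.4,0,-5.6,0],[-1,4.6,0,-6.2,0],[-1,5.9,0,-6.5,0],[-1,7.2,0,-6.7,0],[-1,8.5,0,-6.6,0],[-1,9.8,0,-6.4,0]],
  ],
)

```text
time_s: 25.32
position: [0.5384, 0.3689, 0.0805]
tcp_rot: [[-0.218, 0.976, 0.0], [0.976, 0.218, 0.0], [0.0, 0.0, -1.0]]
ft_force: [0.5, 0.8, 1.7]
gripper_width: 0.0145
```

Request:
carry_out(
  plan=[
    [[-1,0,0,0,0],[-1,0.4,0,0.2,0],[-1,1.0,0,0.4,0],[-1,1.5,0,0.5,0],[-1,1.5,0,0.5,0]],
  ],
  force=3,
)

```text
time_s: 25.95
position: [0.5351, 0.3826, 0.0754]
tcp_rot: [[-0.218, 0.976, -0.0], [0.976, 0.218, 0.0], [0.0, -0.0, -1.0]]
ft_force: [1.6, -0.9, 1.4]
gripper_width: 0.0143
```

```bash
python3 g.py '[]'; python3 tilt.py pics/c11.png 0.012
```

```text
t 25.95 p [0.5351 0.3826 0.0754] phi 102.6 w 0.0143 F [ 1.6 -0.9  1.4]
363 axis at TCP cm [-0.91 -0.06] lean tool x,y deg [ 8.2 -1.8] L 0.0605 med err mm 1.0
```

View pics/c11.png

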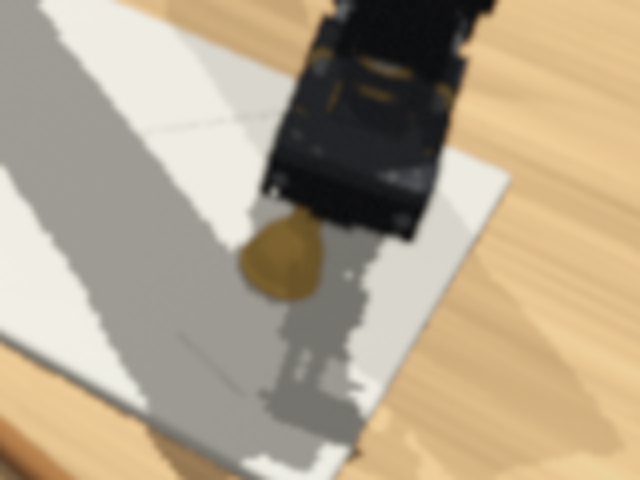

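The gold leans about 8° forward: cup at about (285,255), shank towards (305,215), dragged a little too far. Backing up, then opening so it rocks flat.

Request:
carry_out(
  plan=[
    [[-1,-0.4,0,0,0],[-1,-0.8,0,0,0],[-1,-0.8,0,0,0],[-0.6,-0.8,0,0,0],[-0.4,-0.8,0,0,0],[-0.4,-0.8,0,0,0],[-0.4,-0.8,0,0,0]],
  ],
)

```text
time_s: 26.88
position: [0.5372, 0.3745, 0.0757]
tcp_rot: [[-0.218, 0.976, 0.0], [0.976, 0.218, 0.0], [0.0, 0.0, -1.0]]
ft_force: [-0.3, 0.3, 0.5]
gripper_width: 0.0255
```

```bash
python3 g.py '[]'; python3 tilt.py pics/c12.png 0.012
```

```text
t 26.875 p [0.5372 0.3745 0.0757] phi 102.6 w 0.0255 F [-0.3  0.3  0.5]
355 axis at TCP cm [-1.68 -0.1 ] lean tool x,y deg [-2.  -1.9] L 0.0631 med err mm 1.2
```

Request:
carry_out(
  plan=[
    [[-0.4,-0.8,0,0,0],[-0.4,-1.6,0,0,0],[-0.4,-1.6,0,0,0],[-1,-1.6,0,0,0],[-1,-1.6,0,0,0],[-1,-1.6,0,0,0],[-1,-1.6,0,0,0],[-1,-1.6,0,-3,0],[-1,-1.6,0,-8,0],[-1,-1.6,0,-8,0]],
  ],
  force=12,
)

```text
time_s: 28.18
position: [0.5421, 0.3606, 0.1596]
tcp_rot: [[-0.218, 0.976, 0.005], [0.976, 0.218, 0.004], [0.002, 0.006, -1.0]]
ft_force: [0.6, -0.4, -3.4]
gripper_width: 0.0137
```

```bash
python3 tilt.py pics/c13.png 0.03; python3 g.py '[[0.49,0.1,0.17,95],[0.475,-0.088,0.17,90]]'
```

```text
424 axis at TCP cm [0.21 0.12] lean tool x,y deg [-0.  -1.5] L 0.0606 med err mm 1.0
t 28.225 p [0.5413 0.3595 0.1571] phi 102.6 w 0.0137 F [-1.  -0.2 -2.9]
[-24.21 -10.66  -1.34] 7.6
[-42.23 -16.22  -1.37] 12.6
```

Request:
carry_out(
  plan=[
    [[-1,-3,-1.3,-1.3,1],[-1,-8,-3.5,-1.3,3],[-1,-13,-5.7,-1.3,5],[-1,-18,-7.9,-1.3,6],[-1,-23,-10.1,-1.3,7.6],[-1,-28,-11.8,-1.3,9],[-1,-33,-13.3,-1.3,11],[-1,-38,-14.9,-1.3,12.6],[-1,-41.5,-16,-1.3,12.6],[-1,-42.8,-16.4,-1.3,12.6]],
  ],
)

```text
time_s: 29.48
position: [0.4724, -0.0972, 0.1671]
tcp_rot: [[0.004, 1.0, -0.002], [1.0, -0.004, 0.0], [0.0, -0.002, -1.0]]
ft_force: [-0.2, 0.9, -2.2]
gripper_width: 0.0141
```

Request:
carry_out(
  plan=[
    [[-1,0,0,2,0],[-1,0,0,2,0],[-1,0,0,2,0]],
  ],
)

```text
time_s: 29.85
position: [0.4739, -0.0939, 0.1486]
tcp_rot: [[-0.001, 1.0, -0.0], [1.0, 0.001, 0.0], [0.0, -0.0, -1.0]]
ft_force: [0.6, 0.4, -0.9]
gripper_width: 0.0137
```

```bash
python3 tilt.py pics/c14.png 0.04; python3 g.py '[[0.475,-0.094,0.0735,90]]'
```

```text
239 axis at TCP cm [0.08 0.03] lean tool x,y deg [-2. -1.] L 0.0641 med err mm 1.5
t 29.9 p [ 0.4742 -0.094   0.1489] phi 90.0 w 0.0139 F [-0.5 -0.5 -1.7]
[0.   0.08 7.54] 0.0
```

Request:
carry_out(
  plan=[
    [[-1,0,0,3,0],[-1,0,0,5.5,0],[-1,0,0,6.8,0],[-1,0,0,7.3,0],[-1,0,0,7.5,0],[-1,0,0,7.6,0],[-1,0,0,7.7,0],[-1,0,0,7.7,0],[-1,0,0,7.7,0]],
  ],
)

```text
time_s: 31.02
position: [0.4742, -0.0947, 0.0719]
tcp_rot: [[0.0, 1.0, 0.001], [1.0, -0.0, -0.0], [-0.0, 0.001, -1.0]]
ft_force: [0.6, -0.2, 0.7]
gripper_width: 0.0137
```

Request:
carry_out(
  plan=[
    [[-1,0,0,0.1,0],[-1,0,0,0.1,0]],
  ],
)

```text
time_s: 31.28
position: [0.4748, -0.0944, 0.0716]
tcp_rot: [[0.0, 1.0, 0.002], [1.0, -0.0, -0.0], [-0.0, 0.002, -1.0]]
ft_force: [-0.6, 1.8, 8.5]
gripper_width: 0.0141
```

Request:
carry_out(
  plan=[
    [[-0.6,0,0,-0.1,0],[-0.4,0,0,-0.1,0],[-0.3,0,0,-0.1,0],[-0.2,0,0,-0.1,0],[-0.2,0,0,-3,0],[-0.2,0,0,-7,0],[0,0,0,-14,0],[0,0,0,-20,0],[0,0,0,-20,0],[0,0,0,-20,0]],
  ],
)

```text
time_s: 32.52
position: [0.4738, -0.0947, 0.2705]
tcp_rot: [[0.0, 1.0, 0.0], [1.0, -0.0, -0.0], [-0.0, 0.0, -1.0]]
ft_force: [-1.0, -0.6, 0.3]
gripper_width: 0.0436
```

```bash
python3 - <<'E'
import numpy as np,cv2,pickle
from h import *
from bench import manip
d={n:manip.snapshot(n) for n in("scene","top")}; o=pickle.load(open("s0.pkl","rb"))
for n in d:
  for tag,q in(("start",o[n]),("now",d[n])):
    b=np.nan_to_num(cloud(q))
    for nm,c in(("G",(.475,-.094)),("S2",(.437,-.256)),("S1",(.508,-.254)),("ks",(.602,-.251)),("kg",(.586,-.074))):
        if tag=="start" and nm[0]!="k":continue
        r=np.hypot(b[...,0]-c[0],b[...,1]-c[1])<.033
        print(n,tag,nm,[b[r&(b[...,2]>lo)&(b[...,2]<hi)].mean(0).round(3).tolist() for lo,hi in((.06,.112),(.012,.035))])
a=d["scene"]["color"][130:310,170:410]
cv2.imwrite("pics/c15.png",cv2.resize(a,None,fx=3,fy=3,interpolation=cv2.INTER_CUBIC))
E
python3 g.py '[]'
```

```text
scene start ks [[0.609, -0.249, 0.085], [0.615, -0.242, 0.023]]
scene start kg [[0.591, -0.071, 0.084], [0.598, -0.065, 0.023]]
scene now G [[0.479, -0.089, 0.085], [0.486, -0.083, 0.023]]
scene now S2 [[0.442, -0.251, 0.084], [0.448, -0.245, 0.023]]
scene now S1 [[0.512, -0.248, 0.084], [0.52, -0.241, 0.023]]
scene now ks [[0.609, -0.249, 0.085], [0.615, -0.241, 0.023]]
scene now kg [[0.591, -0.071, 0.084], [0.599, -0.065, 0.023]]
top start ks [[0.603, -0.25, 0.093], [0.601, -0.248, 0.02]]
top start kg [[0.584, -0.074, 0.094], [0.586, -0.073, 0.021]]
top now G [[nan, nan, nan], [nan, nan, nan]]
top now S2 [[0.438, -0.253, 0.091], [0.44, -0.254, 0.02]]
top now S1 [[0.507, -0.25, 0.092], [0.509, -0.247, 0.02]]
top now ks [[0.602, -0.25, 0.093], [0.601, -0.248, 0.019]]
top now kg [[0.585, -0.074, 0.098], [0.597, -0.07, 0.02]]
t 32.625 p [ 0.4731 -0.0946  0.269 ] phi 90.0 w 0.0434 F [ 0.3 -0.5  0.1]<stdin>:11: RuntimeWarning: Mean of empty slice.
  ret = um.true_divide(
```

View pics/c15.png

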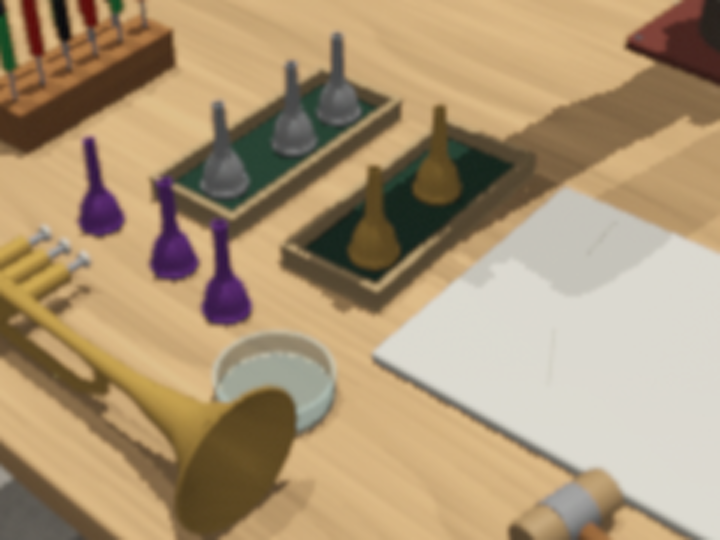

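All three pieces stand upright in the right trays: silvers at (293,110) and (338,80), gold at (438,155). The kept pieces, dish and mallet look unmoved, and the gripper is clear. Handing in.

```bash
python3 -c "
from bench import manip
print(manip.close_job())"
```

```text
the job is handed in; nothing more can be done
None
```

I stood both silver mouthpieces in the outer tray with kept silver, and the gold one in the inner tray with kept gold. The job is handed in, at about 33 s of the 70 s allowed; no verdict was reported. Each piece was tipped up on its rim edge on the board, re-gripped upright, then lowered until the wrist force showed contact (about 8 N) and released.

- **Upright and on the felt:** in the final scene view all three stand on their rims, and their points lean the same way as the kept pieces' to within about 2 mm.
- **Kept pieces:** both read within about 1 mm of their starting positions, except one top-view reading of kept gold's base, which was about 11 mm off. The gripper was partly over that tray, and the scene view showed no shift.
- **Dish and mallet:** I checked these only by eye, and they look unmoved.
- **Gripper:** it was clear of everything, at a height of 0.27 m.
- **Not confirmed:** the gold's final position was seen in the scene view only, because the gripper hid it from the top camera.
- **Mended on the way:** the gold leaned about 8° after it was tipped up. I let it rock flat on the board and gripped it again before carrying it.

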